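# Work the jammed blade off the mini chopper

## Task

The blade of the washed mini chopper has jammed on its drive spindle. Work it up off the spindle and out of the bowl, without lifting the chopper off the worktop, tipping it or dragging it along, then stand the blade upright on its foot on the free end of the drying mat, put down gently and not dropped, so that it can drain. Leave the mug and the glass that already stand on the mat where they are.

Things in the scene. Friction and masses are not known exactly. Their poses are not given: they have to be found in the camera images.
- blade: Blade unit, 0.13 kg: black plastic hub 122 mm tall with two curved steel knives low on it (sweeping 110 mm across, 9 to 43 mm above the foot). Origin: centre of the underside of its round foot, 44 mm across; z up along the hub. Hollow below, it sits over the chopper's spindle, can turn on it without end, and has to rise 75 mm to clear the bowl's rim.
- blade_grip (a point): Middle of the blade's fluted round grip head, on the hub's axis, 101 mm above the blade's origin. The head is 31 mm across, from 81 to 122 mm above the origin, and stands out of the bowl. Turning the jammed blade takes about 0.3 N m. While it turns it yields to a light pull of 5 to 10 N, rising 1 to 2 mm a stroke of 1.4 rad.
- spindle_tip (a point): Top of the steel spindle, 16 mm thick, 135 mm above the chopper's origin. The blade's bore pinches it: a straight pull has to reach 28 to 42 N, more than the chopper weighs, so it lifts the chopper instead; under a hard pull the chopper also turns along with the blade. The pinch ends after 3 to 9 mm of rise, depending on how deep it jammed; then the blade is loose.
- chopper: Mini chopper, lid off, about 2 kg, loose on rubber feet: white round motor base 156 mm across, 80 mm tall, and a clear open bowl 143 mm across at the rim with a white loop handle on its -y side, 120 mm from the axis. Origin: centre of the underside, on the spindle's axis; z up. Bowl floor 85 mm, rim 160 mm above it. The blade's foot starts 86 to 90 mm above it.
- mat: Grey ribbed silicone drying mat, fixed to the worktop, 200 mm along its x, 300 mm along its y. Origin: centre of its underside; its top face lies 6 mm above. The mug and the glass stand on its -y half; its +y half is the free end.
- mug: Pale mug, 100 mm tall, 88 mm across, standing upright on the mat's -y half. Origin on its underside; the middle of its cup lies 20 mm from the origin along its +y, the handle reaches 64 mm along its -y.
- glass: Clear tumbler, 92 mm tall, 81 mm across, standing upright on the mat's -y half. Origin: centre of its underside.

How it is judged:
By the outcome, as a careful person would: the job done as asked, in the order asked, and still so for the second after the job is handed in, with the robot touching nothing.
It also fails if it takes over 72 s, if anything falls off the work surface, if the arm or the gripper's body presses on something with over 40 N, if the wrist force passes 120 N, or if a joint passes its speed limit or range.

## Robot

A 6-joint arm with a two-finger parallel gripper is mounted at the origin on a cart in front of the work surface, level with it; the furniture and walls round the work are solid. World frame = base frame: x ahead of the robot, y to its left, z up, the work surface at z = 0. Lengths are in mm, angles in rad, forces in N, time in s.
With the tool pointing down it reaches from about 250 to 725 mm from the base axis. Payload 9.7 kg.
Tool frame: the origin (TCP) lies midway between the tips of the shut fingers; the grasp point (between the pads) lies 19 mm behind it; z points along the fingers, y is the direction in which the jaws open and shut (so a half turn about z gives the same grasp; the last joint's range is limited). The gripper opens to 85 mm and grips with 20 to 120 N. Pads are 22 mm wide; open, the fingers measure 114 mm over their backs; the gripper's body (76 mm by 85 mm) begins 54 mm behind the grasp point. The pads swing forward as they close: fully open they stand 13 mm farther back than shut.
Start: joints at [-1.348, 0.087, 0.176, 1.66, 0, 1.571], TCP at [121.526, -536.403, 231.284] pointing down, gripper open.
Joint ranges: [-3.13, 3.13], [-0.85, 1.81], [-1.15, 1.24], [-2.2, 2.28], [-1.44, 1.52], [-3.14, 3.14]. Speed limits (rad/s): [2.22, 2.22, 2.57, 3.14, 3.14, 3.14].

## Interface

Orientations are given as a rotation vector (axis times angle).
In Python, from station import get_obs, optics, robot gives the robot as it stands. The module is installed in compiled form; this text tells all that it offers.
- The arm moves only by the tool arm_command, never from a script. Its argument "commands" is a list of rows, each an object of numbers: "dx", "dy", "dz": the shift along the tool's x, y, z in m; "ax", "ay", "az": the turn, a rotation vector about the tool's x, y, z in degrees. A call has 1 to 5 rows; each row shifts and turns the commanded pose from where the row before left it, along the tool's axes as they then stand; what a row does not reach is not made up. A row lasts 1/12 s, in which the tool goes at most 41.7 mm and 7.16 degrees, less where a joint would pass 70% of its speed; a pose out of reach is approached as far as the arm can. A call is refused whole if a number of a shift passes 0.0417 or a number of a turn 7.16, either way. A call with a gripper value outside its range is refused whole. "hand" is the gripper command: -1 is fully open, 1 is shut, values between are in proportion, set as the call begins (left out, the last holds). The fingers move at their own pace and stop on an object; the grip force is fixed at half the most. Time passes only in rows, so rows that do not move let the fingers close. It gives the time, the measured TCP pose, the force and the opening at its end, in the units of the state.
- get_obs(): the state, without advancing time (a new reading comes with each control period).
- optics.read_camera(name): name is "side" or "top"; returns a dict with "frame" (384x512x3 uint8, red, green, blue), "fovy" (degrees; the focal length in pixels is half the picture's height over the tangent of half this angle, whatever the lens; pixels are square), "cx", "cy" (the principal point, pixels), "k1" (the pictures are not rectified: a ray, as slopes to the right and down, at radius r is drawn at 1 + k1 r^2 times it, then the intrinsics apply), "R" (3x3) and "t" (3): a world point X has camera coordinates R X + t. Camera axes: x right, y down, z forward; pixel columns grow to the right and rows downward; lengths in mm; the calibration is good to about 2 mm. A picture is of the moment at which its call begins. There is no depth.
- robot.job_done(): hands the job in, once; it reports no verdict.
The state is a dict: "clock": time; "q": joint angles; "dq": joint speeds; "tau": joint torques, N m; "position": TCP position; "ee_rot": TCP orientation; "contact_force": force on the tool from outside, world axes, zero at the start; "wrist_torque": the same for the moment, N m; "opening": opening from 0.0 (shut) to 1.0 (fully open).
Only numpy, scipy, OpenCV 4.12 (cv2) and the standard library are available. Lean on these libraries where they do the work, as an engineer would, in place of code of your own. Each camera call takes 0.05 s, during which the arm holds its last target. There are 200 camera calls.

## Working session

There is one attempt and no reset: what is moved stays moved. The work goes in short steps, Python scripts to look and compute and a tool call to move; the robot and the scene stay as the last step left them, time stands still between calls to the robot, and variables do not carry over. Pictures are saved under pics/ and viewed, about 8 in all and at most 12, crops included, and the job is handed in when it is done.

Besides the shell and the picture viewer there is one more tool, called after "Request:" in YAML: its name, and indented under it one key for each argument. arm_command: Moves the arm, as the interface text tells. Its arguments: {"type":"object","properties":{"commands":{"type":"array"},"hand":{"type":"number"}},"required":["commands"]}

```bash
mkdir -p pics; cat > h.py <<'E'
import numpy as np, cv2
from station import get_obs, optics, robot
from scipy.spatial.transform import Rotation as Rn
def cam(n,save=None):
    c=optics.read_camera(n)
    if save: cv2.imwrite('pics/'+save,cv2.cvtColor(c['frame'],cv2.COLOR_RGB2BGR))
    return c
def K(c):
    f=c['frame'].shape[0]/2/np.tan(np.radians(c['fovy']/2)); return f
def proj(c,X):
    p=np.array(c['R'])@np.array(X,float)+np.array(c['t']); s=p[:2]/p[2]; s=s*(1+c['k1']*(s@s)); return K(c)*s+[c['cx'],c['cy']]
def ray(c,uv):
    d=(np.array(uv,float)-[c['cx'],c['cy']])/K(c); s=d.copy()
    for _ in range(30): s=d/(1+c['k1']*(s@s))
    R=np.array(c['R']); return -R.T@np.array(c['t']), R.T@np.array([s[0],s[1],1])
def onz(c,uv,z):
    o,d=ray(c,uv); return o+d*(z-o[2])/d[2]
def tri(c1,u1,c2,u2):
    o1,d1=ray(c1,u1);o2,d2=ray(c2,u2)
    s=np.linalg.lstsq(np.c_[d1,-d2],o2-o1,rcond=None)[0]
    a,b=o1+d1*s[0],o2+d2*s[1]; return (a+b)/2,np.linalg.norm(a-b)
E
python3 - <<'E'
from h import *
for n in('top','side'):
    c=cam(n,n+'1.png'); print(n,c['fovy'],c['cx'],c['cy'],c['k1'],ray(c,(256,192)))
o=get_obs(); print({k:np.round(v,3) for k,v in o.items()})
E
python3 -c "
import cv2
a=cv2.imread('pics/top1.png');b=cv2.imread('pics/side1.png')
for n,i in(('top1b',a),('side1b',b)): cv2.imwrite('pics/'+n+'.png',cv2.resize(i,(768,576),interpolation=2))"
```

```text
top 45.32343932943555 255.11479080012865 193.49519821802426 -0.0702854843327115 (array([ 432.75927817,   48.11157428, 1188.71994301]), array([ 0.08712571, -0.00810693, -0.9961715 ]))
side 57.04518464585369 253.38670610206054 194.27571592718158 -0.08231726709061962 (array([ 503.0081801 , -737.62641724,  610.16271625]), array([ 0.01806096,  0.84072016, -0.54125745]))
{'clock': np.float64(0.1), 'q': array([-1.348,  0.087,  0.175,  1.66 , -0.   ,  1.571]), 'dq': array([-0.   , -0.001,  0.002, -0.   ,  0.001, -0.   ]), 'tau': array([-0.0000e+00, -5.2156e+01,  4.6565e+01,  1.6000e-02, -0.0000e+00,
        0.0000e+00]), 'position': array([ 121.468, -536.208,  230.649]), 'ee_rot': array([-3.121, -0.349,  0.   ]), 'contact_force': array([-0.103,  0.108,  0.585]), 'wrist_torque': array([ 0.023,  0.009, -0.005]), 'opening': np.float64(0.999)}
```

View pics/top1b.png

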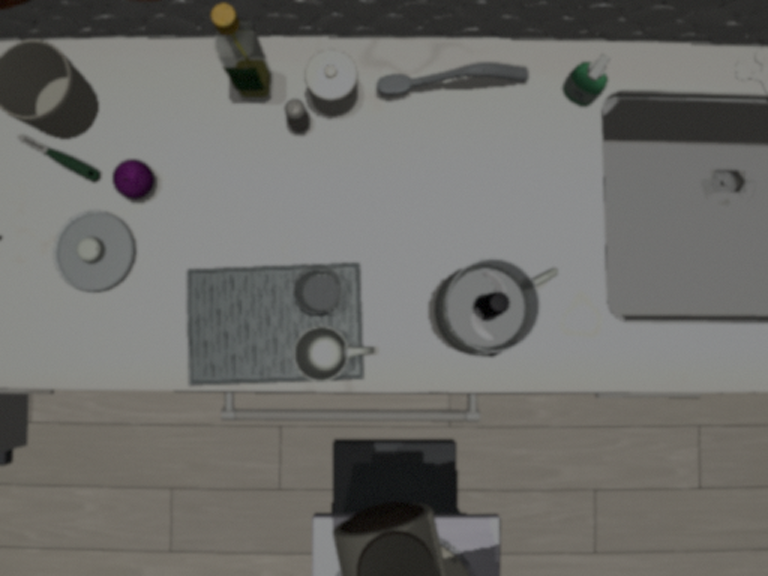

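View pics/side1b.png

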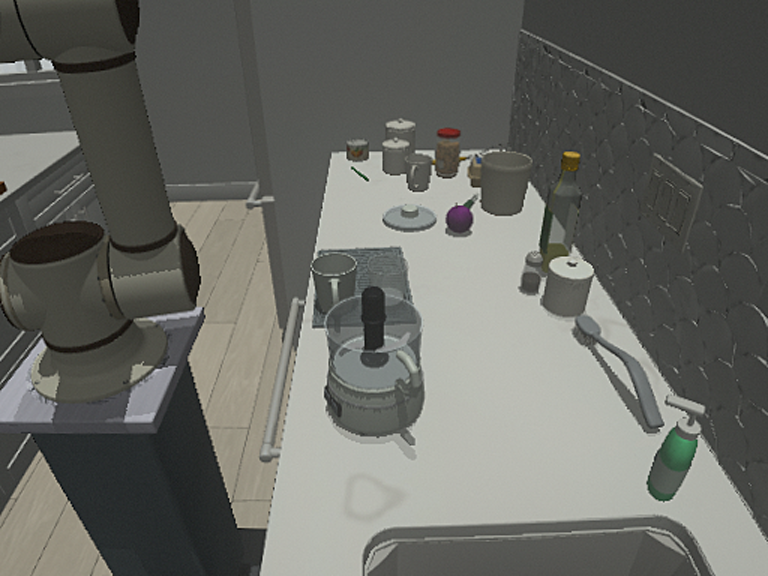

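Top view: chopper at about (485,307) of the 768-wide picture, with the black grip head at (498,303). The mat spans (188..362, 265..383), with the mug and glass on its right half (-y), so the left half is free. Side view: the grip head is at (373,290–320).

```bash
python3 - <<'E'
from h import *
T=cam('top','t2.png');S=cam('side','s2.png')
def blk(c,box):
    x0,y0,x1,y1=box;m=np.zeros(c['frame'].shape[:2],np.uint8)
    m[y0:y1,x0:x1]=(c['frame'].max(2)[y0:y1,x0:x1]<45)
    n,l,st,ce=cv2.connectedComponentsWithStats(m); i=1+np.argmax(st[1:,4]); print(st[i],ce[i]); return l==i
mt=blk(T,(300,185,350,225)); ms=blk(S,(235,185,262,240))
for r in range(185,240,3):
    x=np.where(ms[r])[0]; print(r,(x.min(),x.max()) if len(x) else '',end=' ')
print()
for r in range(190,216):print(''.join('#' if v else '.' for v in mt[r,308:345]))
# head axis: column from side head rows; distance solved with top
ys,xs=np.where(ms); 
u=[(np.where(ms[r])[0].min()+np.where(ms[r])[0].max()+0)/2 for r in (198,202,206)]
print('axis u',u)
# mat corners, top (z=6)
g=cv2.cvtColor(T['frame'],cv2.COLOR_RGB2GRAY)
m=((g<170)).astype(np.uint8); m=cv2.morphologyEx(m,cv2.MORPH_CLOSE,np.ones((5,5)))
mm=np.zeros_like(m);mm[165:262,110:250]=m[165:262,110:250]
mm=cv2.morphologyEx(mm,cv2.MORPH_OPEN,np.ones((25,25)))
cs,_=cv2.findContours(mm,0,1);c=max(cs,key=cv2.contourArea);r=cv2.minAreaRect(c);b=cv2.boxPoints(r)
print(r);P=np.array([onz(T,p,6) for p in b]);print(P.round(1),P.mean(0).round(1),[np.linalg.norm(P[i]-P[i-1]).round(1) for i in range(4)])
for n,p,z in(('glass top',(319/1.5,290/1.5),92),('mug top',(321/1.5,354/1.5),100),('head',(500/1.5,301/1.5),210),('rim',(490/1.5,306/1.5),160)): print(n,onz(T,p,z).round(1))
E
python3 -c "
import cv2,numpy as np
a=cv2.imread('pics/t2.png')[165:245,270:390];b=cv2.imread('pics/s2.png')[180:310,200:300]
a=cv2.resize(a,None,fx=4.6,fy=4.6);b=cv2.resize(b,None,fx=2.45,fy=2.45)
print(a.shape,b.shape)
h=np.zeros((400,800,3),np.uint8);h[:a.shape[0],:a.shape[1]]=a;h[:b.shape[0],a.shape[1]:a.shape[1]+b.shape[1]]=b[:400,:800-a.shape[1]]
cv2.imwrite('pics/crop2.png',h)"
```

```text
[317 196  21  17 262] [327.07633588 203.1221374 ]
[241 192  16  41 439] [248.14578588 213.24373576]
185  188  191  194 (np.int64(244), np.int64(254)) 197 (np.int64(242), np.int64(255)) 200 (np.int64(241), np.int64(254)) 203 (np.int64(242), np.int64(255)) 206 (np.int64(242), np.int64(255)) 209 (np.int64(242), np.int64(255)) 212 (np.int64(241), np.int64(255)) 215 (np.int64(243), np.int64(254)) 218 (np.int64(243), np.int64(254)) 221 (np.int64(243), np.int64(254)) 224 (np.int64(243), np.int64(254)) 227 (np.int64(243), np.int64(255)) 230 (np.int64(243), np.int64(254)) 233  236  239  
.....................................
.....................................
.....................................
.....................................
.....................................
.....................................
..................#########..........
..............##############.........
...........##################........
..........####################.......
..........####################.......
.........#####################.......
.........############.########.......
.........###########
[... 199 characters left out ...]
........
.............############............
..............#########..............
..............#######................
..............####...................
.....................................
.....................................
.....................................
axis u [np.float64(248.0), np.float64(248.5), np.float64(248.5)]
((179.5, 213.0), (96.0, 139.0), 90.0)
[[604.6 419.7   6. ]
 [606.4  57.    6. ]
 [359.3  55.4   6. ]
 [356.2 412.2   6. ]] [481.6 236.1   6. ] [np.float64(248.5), np.float64(362.7), np.float64(247.2), np.float64(356.8)]
glass top [524.9 142.9  92. ]
mug top [423.2 137.8 100. ]
head [ 500.7 -125.4  210. ]
rim [ 496.6 -119.2  160. ]
(368, 552, 3) (318, 245, 3)
```

View pics/crop2.png

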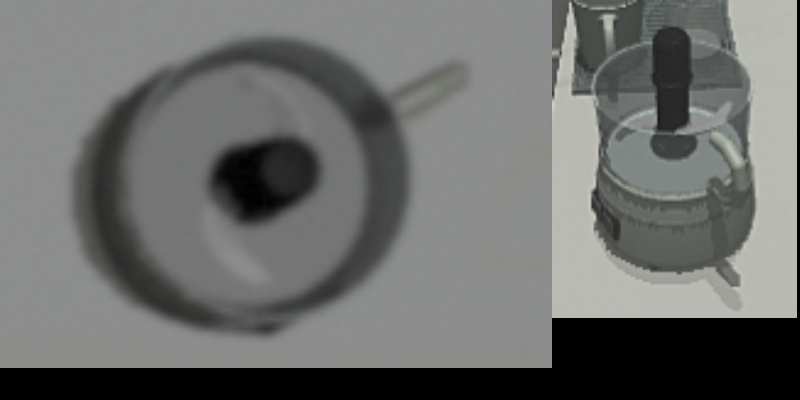

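```bash
python3 - <<'E'
from h import *
T=cam('top');S=cam('side')
for z in (205,208,210,212):
    for uv in ((332,202.4),(331.3,202.4)):
        p=onz(T,uv,z); print(z,uv,p.round(1),'side top',proj(S,p).round(1),'side mid',proj(S,p-[0,0,21]).round(1), 'R edge',(proj(S,p+[15.5,0,-21])[0]-proj(S,p-[15.5,0,21])[0]).round(1))
for z in (88,): 
    p=onz(T,(332,202.4),209)
    for dz in (0,-41,-80,-122): print(dz,proj(T,p+[0,0,dz]).round(1),proj(S,p+[0,0,dz]).round(1))
C=np.array([(188,268),(359,264),(362,378),(191,384)])/1.5
P=np.array([onz(T,p,6) for p in C]);print(P.round(1),P.mean(0).round(1),[np.linalg.norm(P[i]-P[i-1]).round(1) for i in range(4)])
# bright/dark edge profile across mat for edges
g=cv2.cvtColor(T['frame'],cv2.COLOR_RGB2GRAY).astype(int)
print('row200',g[200,118:134]);print('row240',g[240,118:134]);print('col140',g[172:186,140],g[248:264,140]);print('col185',g[172:186,185],g[248:264,185]);print('r230', g[185,232:246], g[200,232:246])
gs=cv2.cvtColor(S['frame'],cv2.COLOR_RGB2GRAY).astype(int)
print('side head rows',gs[186:200,248]); print('side cols',gs[206,236:262]);print('top row202',g[202,325:346])
print('top col332',g[188:216,332])
E
```

```text
205 (332, 202.4) [ 497.3 -123.4  205. ] side top [247.  196.1] side mid [247.2 204.4] R edge 14.7
205 (331.3, 202.4) [ 497.3 -121.9  205. ] side top [247.  195.7] side mid [247.2 204. ] R edge 14.6
208 (332, 202.4) [ 497.1 -122.9  208. ] side top [246.9 194.8] side mid [247.1 203.1] R edge 14.7
208 (331.3, 202.4) [ 497.1 -121.4  208. ] side top [246.9 194.4] side mid [247.1 202.7] R edge 14.7
210 (332, 202.4) [ 497.  -122.5  210. ] side top [246.8 193.9] side mid [247.  202.2] R edge 14.7
210 (331.3, 202.4) [ 497. -121.  210.] side top [246.8 193.5] side mid [247.  201.8] R edge 14.7
212 (332, 202.4) [ 496.9 -122.2  212. ] side top [246.7 193. ] side mid [246.9 201.4] R edge 14.7
212 (331.3, 202.4) [ 496.9 -120.7  212. ] side top [246.7 192.6] side mid [246.9 201. ] R edge 14.7
0 [332.  202.4] [246.8 194.3]
-41 [328.8 203.6] [247.3 210.4]
-80 [326.  204.6] [247.7 224.7]
-122 [323.2 205.7] [248.1 239.3]
[[569.  378.2   6. ]
 [577.5  81.9   6. ]
 [382.   75.2   6. ]
 [369.5 367.6   6. ]] [474.5 225.7   6. ] [np.float64(199.7), np.float64(296.4), np.float64(195.6), np.float64(292.7)]
ro
[... 214 characters left out ...]
 90  92  94  92  84  77  83 105 129 136 132 113 101 107 111]
col185 [141 141 141 140 128 102  81  77  91 100 102 101 100 102] [104 103 101  94  82  83 100 125 137 139 139 134 121 100  98 109]
r230 [ 96 101 104 105  99  86  80  88 112 133 140 141 142 141] [ 94 100 107 109 108  98  87  86 108 128 138 142 140 141]
side head rows [ 93  95  94 100  92  40  41  47  45  47  50  54  44  45]
side cols [80 90 92 94 96 57 37 42 40 41 42 39 41 40 38 40 45 42 41 39 58 91 86 84
 84 85]
top row202 [  7  19  31  41  43  42  41  39  40  39  36  35  36  50  79 101 113 118
 118 117 119]
top col332 [116 113 112 112 111 104  82  52  35  33  38  37  38  43  39  42  41  41
  36  25  18  40  75 104 114 117 116 117]
```

Request:
arm_command:
  commands:
    - {"dx":0.023,"dy":-0.016,"dz":-0.002}
    - {"dx":0.023,"dy":-0.016,"dz":-0.002}
    - {"dx":0.023,"dy":-0.016,"dz":-0.002}
    - {"dx":0.023,"dy":-0.016,"dz":-0.002}
    - {"dx":0.023,"dy":-0.016,"dz":-0.002}

```text
$.commands[0]: bad value
```

Request:
arm_command:
  commands:
    - {"dx":0.023,"dy":-0.016,"dz":-0.002}
    - {"dx":0.023,"dy":-0.016,"dz":-0.002}
    - {"dx":0.023,"dy":-0.016,"dz":-0.002}
    - {"dx":0.023,"dy":-0.016,"dz":-0.002}
    - {"dx":0.023,"dy":-0.016,"dz":-0.002}

```text
$.commands[0]: bad value
```

Request:
arm_command:
  commands:
    - {"dx":0.023,"dy":-0.016,"dz":-0.001}
    - {"dx":0.023,"dy":-0.016,"dz":-0.001}
    - {"dx":0.023,"dy":-0.016,"dz":-0.001}
    - {"dx":0.023,"dy":-0.016,"dz":-0.001}
    - {"dx":0.023,"dy":-0.016,"dz":-0.001}

```text
$.commands[0]: bad value
```

Request:
arm_command:
  commands:
    - {"dx":0.023,"dy":-0.016}
    - {"dx":0.023,"dy":-0.016}
    - {"dx":0.023,"dy":-0.016}
    - {"dx":0.018,"dy":-0.013}
    - {"dx":0.01,"dy":-0.006}
    - {}

```text
$.commands[0]: bad value
```

Request:
arm_command:
  commands:
    - {"dx":0.023,"dy":-0.016,"dz":-0.002,"ax":0,"ay":0,"az":0}
    - {"dx":0.023,"dy":-0.016,"dz":-0.002,"ax":0,"ay":0,"az":0}
    - {"dx":0.023,"dy":-0.016,"dz":-0.002,"ax":0,"ay":0,"az":0}
    - {"dx":0.023,"dy":-0.016,"dz":-0.002,"ax":0,"ay":0,"az":0}
    - {"dx":0.023,"dy":-0.016,"dz":-0.002,"ax":0,"ay":0,"az":0}

```text
clock: 0.72
position: [216.6, -431.9, 241.3]
ee_rot: [3.122, 0.349, 0.0]
contact_force: [0.2, 0.4, -0.8]
opening: 0.996
```

Request:
arm_command:
  commands:
    - {"dx":0.023,"dy":-0.016,"dz":-0.002,"ax":0,"ay":0,"az":0}
    - {"dx":0.023,"dy":-0.016,"dz":-0.002,"ax":0,"ay":0,"az":0}
    - {"dx":0.023,"dy":-0.016,"dz":-0.002,"ax":0,"ay":0,"az":0}
    - {"dx":0.023,"dy":-0.016,"dz":-0.002,"ax":0,"ay":0,"az":0}
    - {"dx":0.023,"dy":-0.016,"dz":-0.002,"ax":0,"ay":0,"az":0}

```text
clock: 1.13
position: [311.2, -328.4, 251.5]
ee_rot: [3.122, 0.349, 0.0]
contact_force: [1.3, -0.7, 0.6]
opening: 1.0
```

Request:
arm_command:
  commands:
    - {"dx":0.023,"dy":-0.016,"dz":0,"ax":0,"ay":0,"az":0}
    - {"dx":0.023,"dy":-0.016,"dz":0,"ax":0,"ay":0,"az":0}
    - {"dx":0.023,"dy":-0.016,"dz":0,"ax":0,"ay":0,"az":0}
    - {"dx":0.023,"dy":-0.016,"dz":0,"ax":0,"ay":0,"az":0}
    - {"dx":0.023,"dy":-0.016,"dz":0,"ax":0,"ay":0,"az":0}

```text
clock: 1.55
position: [405.7, -224.9, 251.4]
ee_rot: [3.122, 0.349, 0.0]
contact_force: [0.2, -0.6, 0.3]
opening: 0.999
```

Request:
arm_command:
  commands:
    - {"dx":0.03,"dy":-0.021,"dz":0,"ax":0,"ay":0,"az":0}
    - {"dx":0.03,"dy":-0.021,"dz":0,"ax":0,"ay":0,"az":0}
    - {"dx":0.03,"dy":-0.021,"dz":0,"ax":0,"ay":0,"az":0}
    - {"dx":0.02,"dy":-0.014,"dz":0,"ax":0,"ay":0,"az":0}
    - {"dx":0.003,"dy":-0.003,"dz":0,"ax":0,"ay":0,"az":0}

```text
clock: 1.97
position: [499.5, -120.3, 250.5]
ee_rot: [-3.121, -0.354, 0.0]
contact_force: [0.6, -0.9, -0.3]
opening: 0.998
```

```bash
python3 - <<'E'
from h import *
o=get_obs();print(o['clock'],o['q'].round(3),o['position'].round(1),o['opening'],o['contact_force'].round(2));print(Rn.from_rotvec(o['ee_rot']).as_matrix().round(3))
E
```

```text
1.9667 [-2.370e-01  9.000e-03  1.320e-01  1.695e+00  1.000e-03  2.679e+00] [ 499.5 -120.3  250.5] 0.9982022864615521 [ 0.57 -0.87 -0.33]
[[ 0.975  0.224 -0.   ]
 [ 0.224 -0.975  0.001]
 [-0.    -0.001 -1.   ]]
```

Request:
arm_command:
  commands:
    - {"dx":-0.001,"dy":0.001,"dz":0.02,"ax":0,"ay":0,"az":0}
    - {"dx":0,"dy":0,"dz":0.02,"ax":0,"ay":0,"az":0}
    - {"dx":0,"dy":0,"dz":0.018,"ax":0,"ay":0,"az":0}
    - {"dx":0,"dy":0,"dz":0.012,"ax":0,"ay":0,"az":0}
    - {"dx":0,"dy":0,"dz":0.008,"ax":0,"ay":0,"az":0}

```text
clock: 2.38
position: [495.9, -124.5, 171.8]
ee_rot: [-3.122, -0.349, 0.003]
contact_force: [0.6, 0.4, 0.3]
opening: 0.998
```

Request:
arm_command:
  commands:
    - {"dx":0,"dy":0,"dz":0,"ax":0,"ay":0,"az":0}
    - {"dx":0,"dy":0,"dz":0,"ax":0,"ay":0,"az":0}
    - {"dx":0,"dy":0,"dz":0,"ax":0,"ay":0,"az":0}
    - {"dx":0,"dy":0,"dz":0,"ax":0,"ay":0,"az":0}
  hand: 0.05

```text
clock: 2.72
position: [497.1, -124.5, 174.4]
ee_rot: [3.122, 0.349, 0.002]
contact_force: [0.0, -0.3, 0.6]
opening: 0.477
```

```bash
python3 - <<'E'
from h import *
o=get_obs();print(o['clock'],o['q'].round(3),o['position'].round(1),o['opening'],o['contact_force'].round(2),o['wrist_torque'].round(3))
T=cam('top','t3.png');S=cam('side','s3.png')
import cv2
a=cv2.imread('pics/s3.png')[130:270,180:320];b=cv2.imread('pics/t3.png')[140:260,270:390]
h=np.hstack([cv2.resize(a,(400,400),interpolation=2),cv2.resize(b,(400,400),interpolation=2)]);cv2.imwrite('pics/c3.png',h)
E
```

```text
2.7167 [-0.245 -0.018 -0.042  1.545  0.     2.674] [ 497.1 -124.5  174.4] 0.47718248349026926 [ 0.03 -0.27  0.58] [-0.05  -0.004  0.   ]
```

View pics/c3.png

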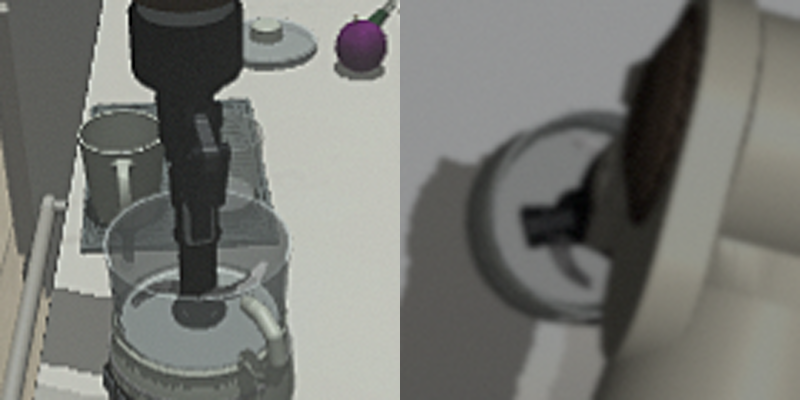

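The side crop shows the front finger (about 199 of 400) lined up with the grip head (178–220). The jaws are at 40 mm with no contact. I'll close in small steps, using the force readings to centre them.

Request:
arm_command:
  commands:
    - {"dx":0.0015,"dy":-0.002,"dz":0.002,"ax":0,"ay":0,"az":0}
    - {"dx":0,"dy":0,"dz":0,"ax":0,"ay":0,"az":0}
    - {"dx":0,"dy":0,"dz":0,"ax":0,"ay":0,"az":0}
  hand: 0.16

```text
clock: 3.07
position: [497.8, -121.9, 171.2]
ee_rot: [-3.122, -0.35, 0.0]
contact_force: [0.1, -0.0, -0.3]
opening: 0.422
```

Request:
arm_command:
  commands:
    - {"dx":0,"dy":0,"dz":0,"ax":0,"ay":0,"az":0}
    - {"dx":0,"dy":0,"dz":0,"ax":0,"ay":0,"az":0}
  hand: 0.2

```text
clock: 3.23
position: [497.9, -122.1, 171.4]
ee_rot: [3.122, 0.349, 0.0]
contact_force: [0.0, -2.0, 0.6]
opening: 0.397
```

Request:
arm_command:
  commands:
    - {"dx":0,"dy":0,"dz":0,"ax":0,"ay":0,"az":0}
    - {"dx":0,"dy":0,"dz":0,"ax":0,"ay":0,"az":0}
  hand: 0.22

```text
clock: 3.4
position: [497.9, -122.3, 171.5]
ee_rot: [3.122, 0.349, 0.001]
contact_force: [0.3, -1.1, 0.2]
opening: 0.394
```

Request:
arm_command:
  commands:
    - {"dx":0,"dy":0.001,"dz":0,"ax":0,"ay":0,"az":0}
    - {"dx":0,"dy":0,"dz":0,"ax":0,"ay":0,"az":0}
  hand: 0.24

```text
clock: 3.57
position: [498.0, -123.0, 171.3]
ee_rot: [-3.122, -0.349, 0.0]
contact_force: [0.5, -1.1, 1.3]
opening: 0.381
```

Request:
arm_command:
  commands:
    - {"dx":0,"dy":0,"dz":0,"ax":0,"ay":0,"az":0}
    - {"dx":0,"dy":0,"dz":0,"ax":0,"ay":0,"az":0}
  hand: 0.28

```text
clock: 3.73
position: [498.1, -123.3, 171.4]
ee_rot: [3.121, 0.349, 0.0]
contact_force: [0.8, -4.4, 1.2]
opening: 0.367
```

Request:
arm_command:
  commands:
    - {"dx":0,"dy":0.0005,"dz":0,"ax":0,"ay":0,"az":0}
    - {"dx":0,"dy":0,"dz":0,"ax":0,"ay":0,"az":-5}
    - {"dx":0,"dy":0,"dz":0,"ax":0,"ay":0,"az":-7}
    - {"dx":0,"dy":0,"dz":0,"ax":0,"ay":0,"az":-7}
    - {"dx":0,"dy":0,"dz":0,"ax":0,"ay":0,"az":-7}
  hand: 0.05

```text
clock: 4.15
position: [497.9, -123.1, 171.0]
ee_rot: [-2.959, -1.051, 0.0]
contact_force: [0.2, 0.1, 0.3]
opening: 0.477
```

Request:
arm_command:
  commands:
    - {"dx":0,"dy":0,"dz":0,"ax":0,"ay":0,"az":-7}
    - {"dx":0,"dy":0,"dz":0,"ax":0,"ay":0,"az":-7}
    - {"dx":0,"dy":0,"dz":0,"ax":0,"ay":0,"az":-7}
    - {"dx":0,"dy":0,"dz":0,"ax":0,"ay":0,"az":-7}
    - {"dx":0,"dy":0,"dz":0,"ax":0,"ay":0,"az":-7}

```text
clock: 4.57
position: [497.9, -123.1, 171.0]
ee_rot: [-2.506, -1.893, -0.0]
contact_force: [0.1, 0.1, 1.0]
opening: 0.478
```

Request:
arm_command:
  commands:
    - {"dx":0,"dy":0,"dz":0,"ax":0,"ay":0,"az":-7}
    - {"dx":0,"dy":0,"dz":0,"ax":0,"ay":0,"az":-7}
    - {"dx":0,"dy":0,"dz":0,"ax":0,"ay":0,"az":-7}
    - {"dx":0,"dy":0,"dz":0,"ax":0,"ay":0,"az":-7}
    - {"dx":0,"dy":0,"dz":0,"ax":0,"ay":0,"az":0}
  hand: 0.16

```text
clock: 4.98
position: [498.1, -123.2, 171.1]
ee_rot: [-1.975, -2.443, -0.001]
contact_force: [0.4, 1.2, 0.3]
opening: 0.417
```

Request:
arm_command:
  commands:
    - {"dx":0,"dy":0,"dz":0,"ax":0,"ay":0,"az":0}
    - {"dx":0,"dy":0,"dz":0,"ax":0,"ay":0,"az":0}
  hand: 0.2

```text
clock: 5.15
position: [498.4, -123.2, 171.4]
ee_rot: [1.986, 2.434, 0.001]
contact_force: [2.9, 1.6, 0.2]
opening: 0.405
```

Request:
arm_command:
  commands:
    - {"dx":0,"dy":0.0015,"dz":0,"ax":0,"ay":0,"az":0}
    - {"dx":0,"dy":0,"dz":0,"ax":0,"ay":0,"az":0}
  hand: 0.24

```text
clock: 5.32
position: [499.6, -123.1, 171.2]
ee_rot: [-1.984, -2.435, 0.0]
contact_force: [2.0, 0.7, 1.5]
opening: 0.379
```

Request:
arm_command:
  commands:
    - {"dx":0,"dy":0,"dz":0,"ax":0,"ay":0,"az":0}
    - {"dx":0,"dy":0,"dz":0,"ax":0,"ay":0,"az":0}
  hand: 0.28

```text
clock: 5.48
position: [499.9, -123.1, 171.4]
ee_rot: [1.983, 2.436, 0.001]
contact_force: [3.8, 2.5, 0.3]
opening: 0.368
```

Request:
arm_command:
  commands:
    - {"dx":0,"dy":0.0005,"dz":0,"ax":0,"ay":0,"az":0}
    - {"dx":0,"dy":0,"dz":0,"ax":0,"ay":0,"az":7}
    - {"dx":0,"dy":0,"dz":0,"ax":0,"ay":0,"az":7}
    - {"dx":0,"dy":0,"dz":0,"ax":0,"ay":0,"az":7}
    - {"dx":0,"dy":0,"dz":0,"ax":0,"ay":0,"az":7}
  hand: 0.1

```text
clock: 5.9
position: [499.4, -123.2, 170.9]
ee_rot: [-2.518, -1.877, 0.002]
contact_force: [-0.2, 0.5, 0.6]
opening: 0.453
```

Request:
arm_command:
  commands:
    - {"dx":0,"dy":0,"dz":0,"ax":0,"ay":0,"az":7}
    - {"dx":0,"dy":0,"dz":0,"ax":0,"ay":0,"az":7}
    - {"dx":0,"dy":0,"dz":0,"ax":0,"ay":0,"az":7}
    - {"dx":0,"dy":0,"dz":0,"ax":0,"ay":0,"az":7}
    - {"dx":0,"dy":0,"dz":0,"ax":0,"ay":0,"az":7}

```text
clock: 6.32
position: [499.4, -123.2, 170.9]
ee_rot: [-2.967, -1.033, 0.003]
contact_force: [-0.6, 0.1, 0.2]
opening: 0.449
```

Request:
arm_command:
  commands:
    - {"dx":0,"dy":0,"dz":0,"ax":0,"ay":0,"az":7}
    - {"dx":0,"dy":0,"dz":0,"ax":0,"ay":0,"az":7}
    - {"dx":0,"dy":0,"dz":0,"ax":0,"ay":0,"az":7}
    - {"dx":0,"dy":0,"dz":0,"ax":0,"ay":0,"az":7}
    - {"dx":0,"dy":0,"dz":0,"ax":0,"ay":0,"az":7}

```text
clock: 6.73
position: [499.4, -123.2, 170.9]
ee_rot: [3.14, 0.093, -0.003]
contact_force: [-0.3, -0.3, 0.1]
opening: 0.454
```

Request:
arm_command:
  commands:
    - {"dx":0,"dy":0,"dz":0,"ax":0,"ay":0,"az":5}
    - {"dx":0,"dy":0,"dz":0,"ax":0,"ay":0,"az":0}
  hand: 0.22

```text
clock: 6.9
position: [499.5, -123.1, 170.9]
ee_rot: [3.141, -0.041, -0.002]
contact_force: [0.9, -0.0, -0.2]
opening: 0.394
```

Request:
arm_command:
  commands:
    - {"dx":0,"dy":0,"dz":0,"ax":0,"ay":0,"az":0}
    - {"dx":0,"dy":0,"dz":0,"ax":0,"ay":0,"az":0}
  hand: 0.28

```text
clock: 7.07
position: [499.6, -123.2, 171.0]
ee_rot: [3.141, -0.03, -0.002]
contact_force: [-1.0, -1.4, -0.2]
opening: 0.362
```

```bash
python3 - <<'E'
from h import *
o=get_obs();print(o['clock'],o['q'].round(3),o['position'].round(1),o['opening'],o['contact_force'].round(2),o['wrist_torque'].round(3));print(Rn.from_rotvec(o['ee_rot']).as_matrix().round(3))
E
```

```text
7.0667 [-2.420e-01 -1.100e-02 -4.200e-02  1.541e+00 -1.000e-03  2.919e+00] [ 499.6 -123.2  171. ] 0.36229667207057276 [-0.99 -1.4  -0.2 ] [-0.189  0.304 -0.022]
[[ 1.    -0.019 -0.001]
 [-0.019 -1.    -0.   ]
 [-0.001  0.    -1.   ]]
```

Request:
arm_command:
  commands:
    - {"dx":0.0004,"dy":0,"dz":0,"ax":0,"ay":0,"az":0}
    - {"dx":0,"dy":0,"dz":0,"ax":0,"ay":0,"az":0}
    - {"dx":0,"dy":0,"dz":0,"ax":0,"ay":0,"az":0}
    - {"dx":0,"dy":0,"dz":0,"ax":0,"ay":0,"az":0}
  hand: 1

```text
clock: 7.4
position: [500.0, -123.2, 171.2]
ee_rot: [3.141, -0.033, -0.002]
contact_force: [-4.8, -1.8, 0.6]
opening: 0.355
```

Request:
arm_command:
  commands:
    - {"dx":0,"dy":0,"dz":-0.0005,"ax":0,"ay":0,"az":-3}
    - {"dx":0,"dy":0,"dz":-0.0005,"ax":0,"ay":0,"az":-4}

```text
clock: 7.57
position: [499.8, -123.3, 171.3]
ee_rot: [3.137, 0.161, -0.003]
contact_force: [-2.7, -2.1, -7.2]
opening: 0.352
```

```bash
python3 - <<'E'
from h import *
o=get_obs();print(o['clock'],o['q'].round(3),o['position'].round(1),o['opening'],o['contact_force'].round(2),o['wrist_torque'].round(3))
E
```

```text
7.5667 [-2.410e-01 -9.000e-03 -3.900e-02  1.543e+00 -1.000e-03  2.798e+00] [ 499.8 -123.3  171.3] 0.35213625442155905 [-2.75 -2.1  -7.23] [-0.718  0.689 -0.263]
```

Request:
arm_command:
  commands:
    - {"dx":0,"dy":0,"dz":-0.0001,"ax":0,"ay":0,"az":-6}
    - {"dx":0,"dy":0,"dz":-0.0001,"ax":0,"ay":0,"az":-6}
    - {"dx":0,"dy":0,"dz":-0.0001,"ax":0,"ay":0,"az":-6}
    - {"dx":0,"dy":0,"dz":-0.0001,"ax":0,"ay":0,"az":-6}
    - {"dx":0,"dy":0,"dz":-0.0001,"ax":0,"ay":0,"az":-6}

```text
clock: 7.98
position: [500.0, -123.7, 171.7]
ee_rot: [2.987, 0.972, -0.003]
contact_force: [-2.2, -4.5, -7.4]
opening: 0.354
```

```bash
cat > st.py <<'E'
from h import *
o=get_obs();print(o['clock'].round(2),'q',o['q'].round(2),o['position'].round(2),o['opening'].round(3),'F',o['contact_force'].round(2),'M',o['wrist_torque'].round(2));print('toolx',Rn.from_rotvec(o['ee_rot']).as_matrix()[:2,0].round(3))
E
python3 st.py
```

```text
Traceback (most recent call last):
  File "st.py", line 2, in <module>
    o=get_obs();print(o['clock'].round(2),'q',o['q'].round(2),o['position'].round(2),o['opening'].round(3),'F',o['contact_force'].round(2),'M',o['wrist_torque'].round(2));print('toolx',Rn.from_rotvec(o['ee_rot']).as_matrix()[:2,0].round(3))
                      ^^^^^^^^^^^^^^^^
AttributeError: 'float' object has no attribute 'round'
```

Request:
arm_command:
  commands:
    - {"dx":-0.0003,"dy":0.0002,"dz":-0.0001,"ax":0,"ay":0,"az":-7}
    - {"dx":0,"dy":0,"dz":-0.0001,"ax":0,"ay":0,"az":-7}
    - {"dx":0,"dy":0,"dz":-0.0001,"ax":0,"ay":0,"az":-7}
    - {"dx":0,"dy":0,"dz":-0.0001,"ax":0,"ay":0,"az":-7}
    - {"dx":0,"dy":0,"dz":-0.0001,"ax":0,"ay":0,"az":-7}

```text
clock: 8.4
position: [500.4, -124.1, 172.2]
ee_rot: [2.556, 1.826, -0.002]
contact_force: [0.7, -4.4, -7.4]
opening: 0.355
```

Request:
arm_command:
  commands:
    - {"dx":0,"dy":0,"dz":-0.0001,"ax":0,"ay":0,"az":-7}
    - {"dx":0,"dy":0,"dz":-0.0001,"ax":0,"ay":0,"az":-7}
    - {"dx":0,"dy":0,"dz":-0.0001,"ax":0,"ay":0,"az":-7}
    - {"dx":0,"dy":0,"dz":-0.0001,"ax":0,"ay":0,"az":-7}
    - {"dx":0,"dy":0,"dz":-0.0001,"ax":0,"ay":0,"az":-7}

```text
clock: 8.82
position: [500.9, -124.1, 172.8]
ee_rot: [1.888, 2.51, -0.001]
contact_force: [2.3, -4.0, -7.6]
opening: 0.353
```

```bash
sed -i "s/o\['clock'\].round(2)/o['clock']/; s/o\['opening'\].round(3)/o['opening']/" st.py; python3 st.py
```

```text
8.8167 q [-0.24 -0.01 -0.04  1.54 -0.    1.05] [ 500.9  -124.13  172.82] 0.3534297261764158 F [ 2.34 -3.97 -7.6 ] M [-1.11 -0.74 -0.31]
toolx [-0.277  0.961]
```

Request:
arm_command:
  commands:
    - {"dx":-0.0002,"dy":0.0002,"dz":-0.0001,"ax":0,"ay":0,"az":-7}
    - {"dx":0,"dy":0,"dz":-0.0001,"ax":0,"ay":0,"az":-7}
    - {"dx":0,"dy":0,"dz":-0.0001,"ax":0,"ay":0,"az":-7}
    - {"dx":0,"dy":0,"dz":-0.0001,"ax":0,"ay":0,"az":-7}
    - {"dx":0,"dy":0,"dz":-0.0001,"ax":0,"ay":0,"az":-7}

```text
clock: 9.23
position: [501.4, -123.9, 173.4]
ee_rot: [1.046, 2.961, -0.0]
contact_force: [4.4, -3.1, -8.1]
opening: 0.359
```

```bash
python3 st.py; python3 - <<'E'
from h import *
S=cam('side','s5.png')
a=cv2.imread('pics/s2.png')[170:310,190:310];b=cv2.imread('pics/s5.png')[170:310,190:310]
cv2.imwrite('pics/c5.png',np.hstack([cv2.resize(i,(390,455),interpolation=2) for i in(a,b)]))
E
```

```text
9.2333 q [-0.24 -0.01 -0.03  1.54 -0.    0.44] [ 501.43 -123.93  173.41] 0.3588813064766424 F [ 4.39 -3.11 -8.09] M [-0.71 -1.04 -0.29]
toolx [-0.778  0.628]
```

View pics/c5.png

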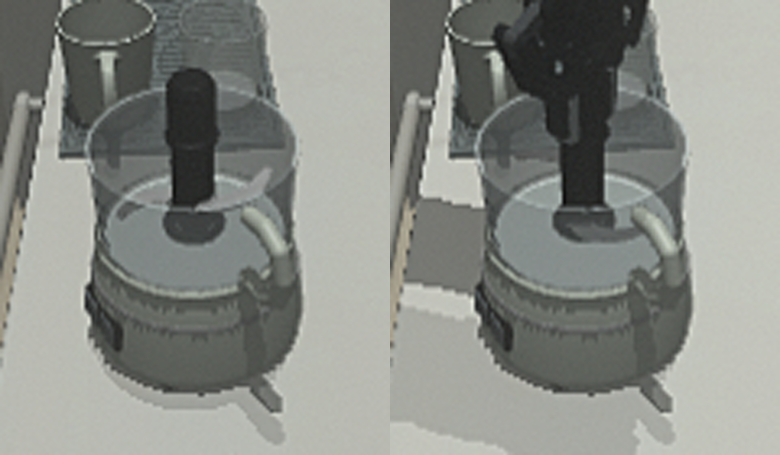

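Before and after match: handle, base and bowl haven't moved, and only the blade has turned. I'll keep turning under the light pull.

Request:
arm_command:
  commands:
    - {"dx":-0.0004,"dy":0,"dz":-0.0001,"ax":0,"ay":0,"az":-7}
    - {"dx":0,"dy":0,"dz":-0.0001,"ax":0,"ay":0,"az":-7}
    - {"dx":0,"dy":0,"dz":-0.0001,"ax":0,"ay":0,"az":-7}
    - {"dx":0,"dy":0,"dz":-0.0001,"ax":0,"ay":0,"az":-7}
    - {"dx":0,"dy":0,"dz":-0.0001,"ax":0,"ay":0,"az":-7}

```text
clock: 9.7
position: [501.8, -123.5, 174.0]
ee_rot: [0.11, 3.139, 0.002]
contact_force: [4.6, 0.6, -7.5]
opening: 0.359
```

Request:
arm_command:
  commands:
    - {"dx":-0.0003,"dy":0,"dz":-0.0001,"ax":0,"ay":0,"az":-7}
    - {"dx":0,"dy":0,"dz":-0.0001,"ax":0,"ay":0,"az":-7}
    - {"dx":0,"dy":0,"dz":-0.0001,"ax":0,"ay":0,"az":-7}
    - {"dx":0,"dy":0,"dz":-0.0001,"ax":0,"ay":0,"az":-7}
    - {"dx":0,"dy":0,"dz":-0.0001,"ax":0,"ay":0,"az":-7}

```text
clock: 10.12
position: [501.8, -123.0, 174.6]
ee_rot: [-0.839, 3.026, 0.003]
contact_force: [1.8, 3.1, -6.0]
opening: 0.354
```

```bash
python3 st.py
```

```text
10.1167 q [-0.24 -0.01 -0.03  1.55  0.   -0.78] [ 501.76 -123.02  174.59] 0.35372296859551744 F [ 1.8   3.14 -6.01] M [ 0.79 -0.7  -0.29]
toolx [-0.857 -0.515]
```

Request:
arm_command:
  commands:
    - {"dx":-0.0002,"dy":0,"dz":-0.0002,"ax":0,"ay":0,"az":-7}
    - {"dx":0,"dy":0,"dz":-0.0001,"ax":0,"ay":0,"az":-7}
    - {"dx":0,"dy":0,"dz":-0.0001,"ax":0,"ay":0,"az":-7}
    - {"dx":0,"dy":0,"dz":-0.0001,"ax":0,"ay":0,"az":-7}
    - {"dx":0,"dy":0,"dz":-0.0001,"ax":0,"ay":0,"az":-7}

```text
clock: 10.53
position: [501.4, -122.6, 175.2]
ee_rot: [-1.711, 2.634, 0.004]
contact_force: [-0.7, 5.1, -3.9]
opening: 0.357
```

Request:
arm_command:
  commands:
    - {"dx":-0.0002,"dy":0,"dz":-0.0002,"ax":0,"ay":0,"az":-7}
    - {"dx":0,"dy":0,"dz":-0.0001,"ax":0,"ay":0,"az":-7}
    - {"dx":0,"dy":0,"dz":-0.0001,"ax":0,"ay":0,"az":-7}
    - {"dx":0,"dy":0,"dz":-0.0001,"ax":0,"ay":0,"az":-7}
    - {"dx":0,"dy":0,"dz":-0.0001,"ax":0,"ay":0,"az":-7}

```text
clock: 10.95
position: [501.0, -122.5, 175.8]
ee_rot: [-2.424, 1.997, 0.005]
contact_force: [-2.7, 4.0, -2.8]
opening: 0.357
```

```bash
python3 st.py
```

```text
10.95 q [-0.24 -0.01 -0.03  1.55  0.   -2.  ] [ 500.96 -122.46  175.78] 0.35716194528823264 F [-2.68  3.95 -2.84] M [ 1.04  0.8  -0.13]
toolx [ 0.191 -0.982]
```

Request:
arm_command:
  commands:
    - {"dx":0,"dy":0,"dz":-0.0003,"ax":0,"ay":0,"az":-7}
    - {"dx":0,"dy":0,"dz":-0.0003,"ax":0,"ay":0,"az":-7}
    - {"dx":0,"dy":0,"dz":-0.0003,"ax":0,"ay":0,"az":-7}
    - {"dx":0,"dy":0,"dz":-0.0003,"ax":0,"ay":0,"az":-7}
    - {"dx":0,"dy":0,"dz":-0.0003,"ax":0,"ay":0,"az":-7}

```text
clock: 11.37
position: [501.1, -122.8, 177.6]
ee_rot: [-2.912, 1.176, 0.003]
contact_force: [-3.0, 1.6, -1.0]
opening: 0.354
```

```bash
python3 st.py
```

```text
11.3667 q [-0.24 -0.01 -0.02  1.55  0.   -2.62] [ 501.08 -122.81  177.63] 0.3539634688234406 F [-3.05  1.6  -1.04] M [0.59 0.74 0.06]
toolx [ 0.72  -0.694]
```

Pull and turning torque have both dropped to about the blade's own weight, so it seems loose. I'll lift it carefully.

Request:
arm_command:
  commands:
    - {"dx":0,"dy":0,"dz":-0.0005,"ax":0,"ay":0,"az":0}
    - {"dx":0,"dy":0,"dz":-0.0005,"ax":0,"ay":0,"az":0}
    - {"dx":0,"dy":0,"dz":-0.001,"ax":0,"ay":0,"az":0}
    - {"dx":0,"dy":0,"dz":-0.001,"ax":0,"ay":0,"az":0}
    - {"dx":0,"dy":0,"dz":0,"ax":0,"ay":0,"az":0}

```text
clock: 11.78
position: [501.4, -123.3, 181.2]
ee_rot: [-2.909, 1.186, 0.001]
contact_force: [-2.8, 4.5, -0.8]
opening: 0.358
```

```bash
python3 st.py
```

```text
11.7833 q [-0.24 -0.01 -0.02  1.56  0.   -2.61] [ 501.36 -123.29  181.17] 0.35822491656178307 F [-2.79  4.52 -0.78] M [ 1.01  1.06 -0.01]
toolx [ 0.715 -0.699]
```

Request:
arm_command:
  commands:
    - {"dx":-0.0005,"dy":0,"dz":-0.002,"ax":0,"ay":0,"az":0}
    - {"dx":0,"dy":0,"dz":-0.003,"ax":0,"ay":0,"az":0}
    - {"dx":0,"dy":0,"dz":-0.004,"ax":0,"ay":0,"az":0}
    - {"dx":0,"dy":0,"dz":-0.004,"ax":0,"ay":0,"az":0}
    - {"dx":0,"dy":0,"dz":-0.004,"ax":0,"ay":0,"az":0}

```text
clock: 12.2
position: [501.1, -123.2, 198.5]
ee_rot: [-2.91, 1.183, -0.0]
contact_force: [-3.2, 4.1, -3.2]
opening: 0.357
```

```bash
python3 st.py
```

```text
12.2 q [-0.24 -0.    0.02  1.59  0.   -2.61] [ 501.1  -123.16  198.49] 0.3566192054487463 F [-3.16  4.05 -3.19] M [ 0.97  0.74 -0.05]
toolx [ 0.716 -0.698]
```

Request:
arm_command:
  commands:
    - {"dx":-0.0005,"dy":0,"dz":-0.006,"ax":0,"ay":0,"az":0}
    - {"dx":0,"dy":0,"dz":-0.006,"ax":0,"ay":0,"az":0}
    - {"dx":0,"dy":0,"dz":-0.006,"ax":0,"ay":0,"az":0}
    - {"dx":0,"dy":0,"dz":-0.006,"ax":0,"ay":0,"az":0}
    - {"dx":0,"dy":0,"dz":-0.006,"ax":0,"ay":0,"az":0}

```text
clock: 12.62
position: [501.1, -123.2, 229.1]
ee_rot: [2.91, -1.183, 0.003]
contact_force: [0.2, -0.2, -0.7]
opening: 0.354
```

Request:
arm_command:
  commands:
    - {"dx":0,"dy":0,"dz":-0.008,"ax":0,"ay":0,"az":0}
    - {"dx":0,"dy":0,"dz":-0.012,"ax":0,"ay":0,"az":0}
    - {"dx":0,"dy":0,"dz":-0.012,"ax":0,"ay":0,"az":0}
    - {"dx":0,"dy":0,"dz":-0.012,"ax":0,"ay":0,"az":0}
    - {"dx":0,"dy":0,"dz":-0.008,"ax":0,"ay":0,"az":0}

```text
clock: 13.03
position: [501.0, -123.0, 281.7]
ee_rot: [-2.91, 1.183, -0.003]
contact_force: [1.1, -0.3, -1.0]
opening: 0.35
```

Request:
arm_command:
  commands:
    - {"dx":0,"dy":0,"dz":-0.002,"ax":0,"ay":0,"az":0}
    - {"dx":0,"dy":0,"dz":0,"ax":0,"ay":0,"az":0}

```text
clock: 13.2
position: [501.0, -123.0, 282.6]
ee_rot: [-2.91, 1.183, -0.002]
contact_force: [-0.3, 0.4, -1.2]
opening: 0.357
```

```bash
python3 st.py; python3 - <<'E'
from h import *
S=cam('side','s6.png');T=cam('top','t6.png')
a=cv2.imread('pics/s6.png')[120:320,160:340];b=cv2.imread('pics/t6.png')[130:270,230:390]
cv2.imwrite('pics/c6.png',np.hstack([cv2.resize(a,(405,450),interpolation=2),cv2.resize(b,(395,450),interpolation=2)]))
E
```

```text
13.2 q [-0.24  0.03  0.22  1.76 -0.   -2.61] [ 501.05 -123.    282.59] 0.35667447324661083 F [-0.26  0.37 -1.16] M [-0.06  0.   -0.02]
toolx [ 0.716 -0.698]
```

View pics/c6.png

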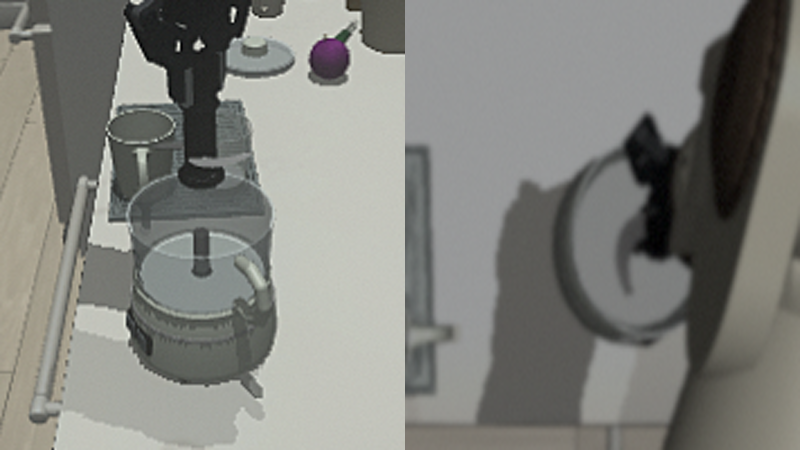

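The blade is clear: its foot is well above the rim, the bare spindle stands in the bowl, and the chopper hasn't moved. Next I'll carry it to the mat's free end.

Request:
arm_command:
  commands:
    - {"dx":-0.006,"dy":-0.0054,"dz":0,"ax":0,"ay":0,"az":0}
    - {"dx":-0.012,"dy":-0.0107,"dz":0,"ax":0,"ay":0,"az":0}
    - {"dx":-0.02,"dy":-0.0179,"dz":0,"ax":0,"ay":0,"az":0}
    - {"dx":-0.02,"dy":-0.0179,"dz":0,"ax":0,"ay":0,"az":0}
    - {"dx":-0.02,"dy":-0.0179,"dz":0,"ax":0,"ay":0,"az":0}

```text
clock: 13.72
position: [493.0, -17.1, 281.4]
ee_rot: [2.91, -1.184, -0.001]
contact_force: [0.3, -0.6, -1.6]
opening: 0.358
```

Request:
arm_command:
  commands:
    - {"dx":-0.024,"dy":-0.0215,"dz":0,"ax":0,"ay":0,"az":0}
    - {"dx":-0.024,"dy":-0.0215,"dz":0,"ax":0,"ay":0,"az":0}
    - {"dx":-0.024,"dy":-0.0215,"dz":0,"ax":0,"ay":0,"az":0}
    - {"dx":-0.024,"dy":-0.0215,"dz":0,"ax":0,"ay":0,"az":0}
    - {"dx":-0.024,"dy":-0.0215,"dz":0,"ax":0,"ay":0,"az":0}

```text
clock: 14.13
position: [481.7, 144.2, 281.5]
ee_rot: [2.91, -1.183, -0.001]
contact_force: [1.3, -0.5, -0.7]
opening: 0.355
```

Request:
arm_command:
  commands:
    - {"dx":-0.024,"dy":-0.0215,"dz":0,"ax":0,"ay":0,"az":0}
    - {"dx":-0.024,"dy":-0.0215,"dz":0,"ax":0,"ay":0,"az":0}
    - {"dx":-0.02,"dy":-0.0179,"dz":0,"ax":0,"ay":0,"az":0}
    - {"dx":-0.016,"dy":-0.0143,"dz":0,"ax":0,"ay":0,"az":0}
    - {"dx":-0.012,"dy":-0.0107,"dz":0,"ax":0,"ay":0,"az":0}

```text
clock: 14.55
position: [472.7, 273.1, 281.1]
ee_rot: [2.911, -1.18, -0.002]
contact_force: [1.1, -0.0, -0.5]
opening: 0.355
```

Request:
arm_command:
  commands:
    - {"dx":-0.01,"dy":-0.009,"dz":0,"ax":0,"ay":0,"az":0}
    - {"dx":-0.007,"dy":-0.0063,"dz":0,"ax":0,"ay":0,"az":0}
    - {"dx":-0.005,"dy":-0.0045,"dz":0,"ax":0,"ay":0,"az":0}
    - {"dx":0,"dy":0,"dz":0,"ax":0,"ay":0,"az":0}
    - {"dx":0,"dy":0,"dz":0,"ax":0,"ay":0,"az":0}

```text
clock: 14.97
position: [471.7, 300.1, 281.9]
ee_rot: [2.91, -1.183, -0.0]
contact_force: [-0.2, 0.2, -1.5]
opening: 0.359
```

```bash
python3 st.py; python3 - <<'E'
from h import *
o=get_obs(); p=np.array(o['position']); R=Rn.from_rotvec(o['ee_rot']).as_matrix(); print('tool z',R[:,2].round(4))
S=cam('side','s7.png');T=cam('top','t7.png')
for f in (82,85): print('foot expected',proj(S,p-[0,0,f]).round(1))
a=cv2.imread('pics/s7.png')[90:250,190:340];b=cv2.imread('pics/t7.png')[130:290,90:270]
cv2.imwrite('pics/c7.png',np.hstack([cv2.resize(a,(375,400),interpolation=2),cv2.resize(b,(425,400),interpolation=2)]))
E
```

```text
14.9667 q [ 0.57  0.14  0.33  1.76 -0.   -1.8 ] [471.75 300.05 281.9 ] 0.35868429560106363 F [-0.17  0.24 -1.55] M [-0.05 -0.    0.01]
toolx [ 0.716 -0.698]
tool z [-2.e-04 -4.e-04 -1.e+00]
foot expected [238.  122.6]
foot expected [238.  123.5]
```

View pics/c7.png

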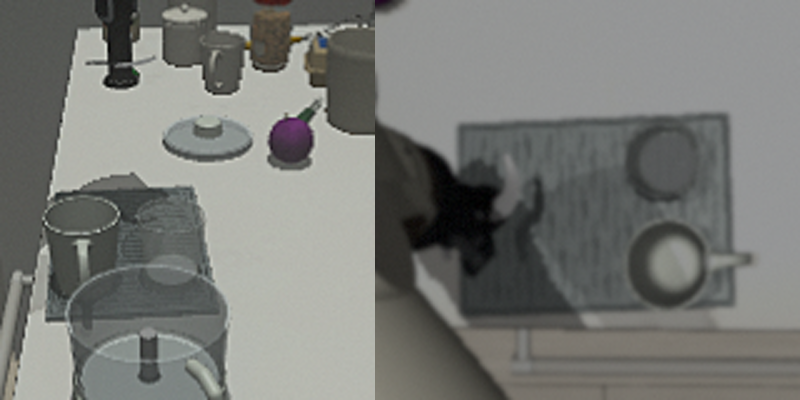

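Request:
arm_command:
  commands:
    - {"dx":0,"dy":0,"dz":0.012,"ax":0,"ay":0,"az":0}
    - {"dx":0,"dy":0,"dz":0.02,"ax":0,"ay":0,"az":0}
    - {"dx":0,"dy":0,"dz":0.028,"ax":0,"ay":0,"az":0}
    - {"dx":0,"dy":0,"dz":0.028,"ax":0,"ay":0,"az":0}
    - {"dx":0,"dy":0,"dz":0.028,"ax":0,"ay":0,"az":0}

```text
clock: 15.48
position: [472.0, 299.5, 165.2]
ee_rot: [-2.909, 1.184, -0.001]
contact_force: [-0.3, 0.7, -1.9]
opening: 0.353
```

Request:
arm_command:
  commands:
    - {"dx":0,"dy":0,"dz":0.028,"ax":0,"ay":0,"az":0}
    - {"dx":0,"dy":0,"dz":0.018,"ax":0,"ay":0,"az":0}
    - {"dx":0,"dy":0,"dz":0.01,"ax":0,"ay":0,"az":0}
    - {"dx":0,"dy":0,"dz":0.006,"ax":0,"ay":0,"az":0}
    - {"dx":0,"dy":0,"dz":0,"ax":0,"ay":0,"az":0}

```text
clock: 15.9
position: [471.7, 299.8, 103.6]
ee_rot: [2.909, -1.184, -0.001]
contact_force: [-0.2, 0.7, -0.8]
opening: 0.356
```

Request:
arm_command:
  commands:
    - {"dx":0,"dy":0,"dz":0.002,"ax":0,"ay":0,"az":0}
    - {"dx":0,"dy":0,"dz":0.002,"ax":0,"ay":0,"az":0}
    - {"dx":0,"dy":0,"dz":0.002,"ax":0,"ay":0,"az":0}
    - {"dx":0,"dy":0,"dz":0.002,"ax":0,"ay":0,"az":0}
    - {"dx":0,"dy":0,"dz":0,"ax":0,"ay":0,"az":0}

```text
clock: 16.32
position: [471.7, 300.4, 95.9]
ee_rot: [-2.91, 1.183, -0.0]
contact_force: [-0.3, 0.0, -1.8]
opening: 0.358
```

```bash
python3 st.py
```

```text
16.3167 q [ 0.57  0.1  -0.07  1.4   0.   -1.8 ] [471.75 300.38  95.92] 0.3576836853134995 F [-0.26  0.01 -1.8 ] M [-0.01  0.04  0.03]
toolx [ 0.717 -0.698]
```

Next, slow 0.5 mm steps, watching for contact.

Request:
arm_command:
  commands:
    - {"dx":0,"dy":0,"dz":0.0007,"ax":0,"ay":0,"az":0}
    - {"dx":0,"dy":0,"dz":0.0007,"ax":0,"ay":0,"az":0}
    - {"dx":0,"dy":0,"dz":0.0007,"ax":0,"ay":0,"az":0}
    - {"dx":0,"dy":0,"dz":0.0007,"ax":0,"ay":0,"az":0}
    - {"dx":0,"dy":0,"dz":0,"ax":0,"ay":0,"az":0}

```text
clock: 16.73
position: [471.7, 300.3, 93.0]
ee_rot: [2.91, -1.183, -0.0]
contact_force: [0.5, 0.1, -1.3]
opening: 0.353
```

Request:
arm_command:
  commands:
    - {"dx":0,"dy":0,"dz":0.0005,"ax":0,"ay":0,"az":0}
    - {"dx":0,"dy":0,"dz":0.0005,"ax":0,"ay":0,"az":0}
    - {"dx":0,"dy":0,"dz":0,"ax":0,"ay":0,"az":0}

```text
clock: 16.98
position: [471.7, 300.3, 92.1]
ee_rot: [2.91, -1.183, -0.0]
contact_force: [0.2, -0.2, -1.4]
opening: 0.355
```

Request:
arm_command:
  commands:
    - {"dx":0,"dy":0,"dz":0.0005,"ax":0,"ay":0,"az":0}
    - {"dx":0,"dy":0,"dz":0.0005,"ax":0,"ay":0,"az":0}
    - {"dx":0,"dy":0,"dz":0,"ax":0,"ay":0,"az":0}

```text
clock: 17.23
position: [471.7, 300.3, 91.1]
ee_rot: [2.91, -1.183, -0.0]
contact_force: [0.3, 0.3, -0.9]
opening: 0.358
```

Request:
arm_command:
  commands:
    - {"dx":0,"dy":0,"dz":0.0004,"ax":0,"ay":0,"az":0}
    - {"dx":0,"dy":0,"dz":0.0004,"ax":0,"ay":0,"az":0}
    - {"dx":0,"dy":0,"dz":0,"ax":0,"ay":0,"az":0}

```text
clock: 17.48
position: [471.7, 300.3, 90.3]
ee_rot: [2.91, -1.183, -0.0]
contact_force: [0.2, -0.3, -2.0]
opening: 0.352
```

Request:
arm_command:
  commands:
    - {"dx":0,"dy":0,"dz":0.0004,"ax":0,"ay":0,"az":0}
    - {"dx":0,"dy":0,"dz":0.0004,"ax":0,"ay":0,"az":0}
    - {"dx":0,"dy":0,"dz":0,"ax":0,"ay":0,"az":0}

```text
clock: 17.73
position: [471.7, 300.3, 89.5]
ee_rot: [2.91, -1.183, -0.0]
contact_force: [0.2, -0.3, -1.6]
opening: 0.354
```

Request:
arm_command:
  commands:
    - {"dx":0,"dy":0,"dz":0.0004,"ax":0,"ay":0,"az":0}
    - {"dx":0,"dy":0,"dz":0.0004,"ax":0,"ay":0,"az":0}
    - {"dx":0,"dy":0,"dz":0,"ax":0,"ay":0,"az":0}

```text
clock: 17.98
position: [471.8, 300.3, 88.9]
ee_rot: [-2.91, 1.183, -0.0]
contact_force: [0.4, -0.4, 1.4]
opening: 0.356
```

Contact at TCP z 88.9, as expected: the z force turned positive. I'll seat it slightly more and release in stages.

Request:
arm_command:
  commands:
    - {"dx":0,"dy":0,"dz":0.0002,"ax":0,"ay":0,"az":0}
    - {"dx":0,"dy":0,"dz":0,"ax":0,"ay":0,"az":0}

```text
clock: 18.15
position: [471.8, 300.3, 88.9]
ee_rot: [-2.91, 1.183, -0.001]
contact_force: [-0.2, -0.2, 2.7]
opening: 0.355
```

Request:
arm_command:
  commands:
    - {"dx":0,"dy":0,"dz":0,"ax":0,"ay":0,"az":0}
    - {"dx":0,"dy":0,"dz":0,"ax":0,"ay":0,"az":0}
    - {"dx":0,"dy":0,"dz":0,"ax":0,"ay":0,"az":0}
  hand: 0.22

```text
clock: 18.4
position: [471.7, 300.4, 88.5]
ee_rot: [-2.91, 1.183, 0.0]
contact_force: [0.8, 0.2, 0.1]
opening: 0.389
```

Request:
arm_command:
  commands:
    - {"dx":0,"dy":0,"dz":0,"ax":0,"ay":0,"az":0}
    - {"dx":0,"dy":0,"dz":0,"ax":0,"ay":0,"az":0}
    - {"dx":0,"dy":0,"dz":0,"ax":0,"ay":0,"az":0}
    - {"dx":0,"dy":0,"dz":0,"ax":0,"ay":0,"az":0}
  hand: -0.3

```text
clock: 18.73
position: [471.7, 300.4, 88.6]
ee_rot: [2.91, -1.183, -0.0]
contact_force: [1.2, 0.4, 0.0]
opening: 0.652
```

```bash
python3 st.py
```

```text
18.7333 q [ 0.57  0.1  -0.08  1.39  0.   -1.8 ] [471.74 300.36  88.57] 0.6524306073873065 F [1.25 0.45 0.03] M [ 0.01 -0.05  0.02]
toolx [ 0.716 -0.698]
```

Released cleanly. Raising straight up 170 mm, then retreating toward the robot's side so the cameras can see the blade.

Request:
arm_command:
  commands:
    - {"dx":0,"dy":0,"dz":-0.003,"ax":0,"ay":0,"az":0}
    - {"dx":0,"dy":0,"dz":-0.008,"ax":0,"ay":0,"az":0}
    - {"dx":0,"dy":0,"dz":-0.015,"ax":0,"ay":0,"az":0}
    - {"dx":0,"dy":0,"dz":-0.025,"ax":0,"ay":0,"az":0}
    - {"dx":0,"dy":0,"dz":-0.03,"ax":0,"ay":0,"az":0}

```text
clock: 19.15
position: [471.1, 299.9, 169.8]
ee_rot: [2.909, -1.182, -0.002]
contact_force: [0.7, 0.3, 0.4]
opening: 0.645
```

Request:
arm_command:
  commands:
    - {"dx":0,"dy":0,"dz":-0.03,"ax":0,"ay":0,"az":0}
    - {"dx":0,"dy":0,"dz":-0.03,"ax":0,"ay":0,"az":0}
    - {"dx":0,"dy":0,"dz":-0.02,"ax":0,"ay":0,"az":0}
    - {"dx":-0.015,"dy":0.014,"dz":-0.005,"ax":0,"ay":0,"az":0}
    - {"dx":-0.02,"dy":0.019,"dz":0,"ax":0,"ay":0,"az":0}

```text
clock: 19.57
position: [424.7, 301.4, 256.8]
ee_rot: [-2.907, 1.184, -0.003]
contact_force: [0.2, 1.0, 0.3]
opening: 0.65
```

Request:
arm_command:
  commands:
    - {"dx":-0.025,"dy":0.02,"dz":0,"ax":0,"ay":0,"az":0}
    - {"dx":-0.025,"dy":0.02,"dz":0,"ax":0,"ay":0,"az":0}
    - {"dx":-0.025,"dy":0.02,"dz":0,"ax":0,"ay":0,"az":0}
    - {"dx":-0.015,"dy":0.01,"dz":0,"ax":0,"ay":0,"az":0}
    - {"dx":0,"dy":0,"dz":0,"ax":0,"ay":0,"az":0}

```text
clock: 19.98
position: [307.7, 314.0, 256.3]
ee_rot: [-2.91, 1.179, -0.0]
contact_force: [0.8, -0.3, 0.1]
opening: 0.65
```

```bash
python3 st.py; python3 - <<'E'
from h import *
S=cam('side','s8.png');T=cam('top','t8.png')
print('expected foot/head',[proj(c,(471.7,300.4,z)).round(1) for c in (T,S) for z in (6,128)])
a=cv2.imread('pics/s8.png')[130:310,170:320];b=cv2.imread('pics/t8.png')[150:270,90:390]
cv2.imwrite('pics/c8.png',np.hstack([cv2.resize(a,(250,300),interpolation=2),cv2.resize(b,(550,300),interpolation=2)]))
d=lambda n,m,s:np.abs(cv2.imread(n).astype(int)-cv2.imread(m)).max(2)[s]
for n,s in(('glass',np.s_[175:212,194:232]),('mug',np.s_[215:255,194:252]),('chop',np.s_[170:240,285:375])):
    x=d('pics/t2.png','pics/t8.png',s); print(n,(x>30).sum(),x.size)
E
```

```text
19.9833 q [ 0.8  -0.17 -0.02  1.71  0.   -1.58] [307.69 313.98 256.28] 0.6504326305992043 F [ 0.81 -0.3   0.08] M [-0.03  0.02 -0.03]
toolx [ 0.718 -0.696]
expected foot/head [array([154.2, 216.3]), array([143. , 214.5]), array([240. , 176.5]), array([238.8, 143.6])]
glass 0 1406
mug 0 2320
chop 373 6300
```

View pics/c8.png

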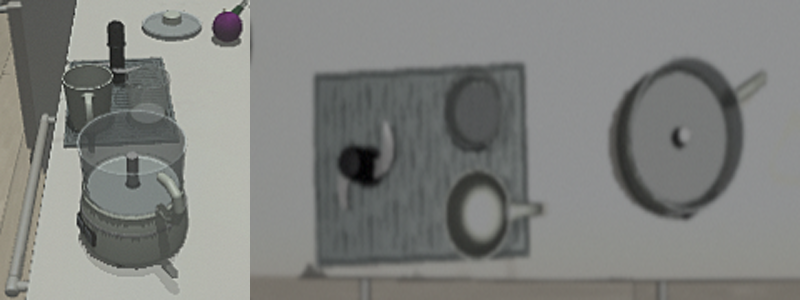

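The blade stands upright on the free end of the mat (top-view crop about (360,165), inside the mat outline). The mug and glass are unchanged, and the chopper is where it was with its spindle bare. Handing in.

```bash
python3 -c "
from station import robot
print(robot.job_done())"
```

```text
the job is handed in; nothing more can be done
None
```

The blade is off the spindle and standing upright on the free end of the drying mat, and the job is handed in at about 20 s of the 72 s.

- **Freeing it:** I centred the gripper on the grip head by touch. I then turned the blade about 5.5 rad in one continuous stroke while pulling up with 6–8 N. After about 4.5–6 mm of rise, the pull and turning torque dropped to almost nothing, and I lifted it straight out of the bowl.
- **Setting down:** I lowered it in sub-millimetre steps until the foot touched the mat at about 3 N. That was at the height I expected. I then opened the gripper in stages and backed away.

**Last checks:**
- **Blade:** the last pictures show it upright, well inside the mat's free half.
- **Mug and glass:** no changed pixels between the first and last top views.
- **Chopper:** it looks to be in the same place with its spindle bare. Its area did show changed pixels (373 of 6,300). I put that down to the missing blade and did not measure the chopper's position separately.
- **Disagreements:** the two cameras differed by about 3 mm on the grip head's position, which the touch centring settled. Sideways forces of up to about 5 N came up while turning, and I trimmed them as I went. My first four move calls were refused because rows must list all six values, so they moved nothing.

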